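Clamp a lens barrel in its V-fixture and hold it

ROBOT

A 6-joint arm with a two-finger parallel gripper is mounted at the origin on the work surface. World frame = base frame: x ahead of the robot, y to its left, z up, the work surface at z = 0. Lengths are in mm, angles in rad, forces in N, time in s.
With the tool pointing down it reaches from about 350 to 775 mm from the base axis. Payload 7.3 kg.
Tool frame: the origin (TCP) lies on the centre line of the jaws, within the pads' length; the fingertips stand 17 mm ahead of it and the grasp point (between the pads) lies 2 mm behind it; z points along the fingers, y is the line along which they close (so a half turn about z gives the same grasp; the last joint's range is limited). The gripper opens to 92 mm and grips with 3 to 60 N. Pads are 19 mm wide; open, the fingers measure 130 mm over their backs; the gripper's body (75 mm by 190 mm) begins 47 mm behind the grasp point.
Start: joints at [-1.454, 0.342, 1.524, -0, 1.275, -0.146], TCP at [136.409, -506.987, 243.741] pointing down, gripper open.
Joint ranges: [-2.53, 2.53], [-0.77, 2.02], [0.04, 2.7], [-1, 4.14], [0.28, 2.66], [-3.11, 3.11]. Speed limits (rad/s): [2.57, 2.57, 3.14, 3.14, 3.14, 3.14].

INTERFACE

Orientations are given as [roll, pitch, yaw] about the fixed x, y, z axes, in that order (R = Rz(yaw) Ry(pitch) Rx(roll)).
In Python, from plant import bot gives the robot as it stands. The module is installed in compiled form; this text tells all that it offers.
- The arm moves only by the shell command python3 -m pendant 'ROWS'. ROWS is JSON, a list of rows, each a list of 3 entries, a list of its own where there are three numbers: the shift along the world's x, y, z as a fraction of full scale, then the turn, a rotation vector about the world's x, y, z as a fraction of full scale, then the opening, from -1 (shut) to 1 (fully open), so that 0 is half open. In form: [[[tx, ty, tz], [rx, ry, rz], claw], ...]. A call has exactly 10 rows; each row shifts and turns the commanded pose from where the row before left it; what a row does not reach is not made up. Full scale, the value 1, is 30 mm for a shift and 0.12 rad for a turn. A row lasts 1/12 s, in which the tool goes at most 41.7 mm and 7.16 degrees, less where a joint would pass 70% of its speed; a pose out of reach is approached as far as the arm can. A call with a number of a shift or a turn outside -1 to 1 is refused whole. A call with a gripper value outside its range is refused whole. The fingers move at their own pace and stop on an object; the grip force is fixed at half the most. Time passes only in rows, so rows that do not move let the fingers close, or fill a call up. It gives the time, the measured TCP pose, the force, the opening and the grip force at its end, in the units of the state.
- bot.get_obs(): the state, without advancing time (a new reading comes with each control period).
- bot.capture(name): name is "side" or "top" or "wrist"; returns the picture (420x560x3 uint8, blue, green, red); there is no depth.
- bot.camera_params(name): a dict with "fovy" (degrees; the focal length in pixels is half the picture's height over the tangent of half this angle, whatever the lens; pixels are square), "cx", "cy" (the principal point, pixels), "camera_from_world" (4x4, takes a point from world to camera coordinates). Camera axes: x right, y down, z forward; pixel columns grow to the right and rows downward; lengths in mm; the calibration is good to about 2 mm. A picture is of the moment at which its call begins: read the wrist's pose just before it. camera_params takes no time and is no camera call; for the wrist camera it gives the pose at the moment of the call.
- bot.close_job(): hands the job in; it is judged then, once.
The state is a dict: "time": time; "joint_positions": joint angles; "dq": joint speeds; "tau": joint torques, N m; "tool_pos": TCP position; "tcp_rot": TCP orientation; "contact_force": force on the tool from outside, world axes, zero at the start; "moment": the same for the moment, N m; "grip_width": finger opening in mm; "finger_force": force on a finger pad.
Only numpy, scipy, OpenCV 4.12 (cv2) and the standard library are available. Lean on these libraries where they do the work, as an engineer would, in place of code of your own. Each camera call takes 0.05 s, during which the arm holds its last target. There are 200 camera calls.

TASK

Take the black lens barrel off its wooden rest, lay it centred in the two V-notches of the blue fixture (either way round) and let go of it while the clamp arm is still open, then swing the sprung clamp arm down until its rubber shoe presses the barrel onto both sides of the notches. The arm springs open when let go, so finish while still holding it down firmly, with a push of about 10 to 15 N, touching the arm and not the barrel. Leave the other things on the table where they are.

Things in the scene. Friction and masses are not known exactly. Their poses are not given: they have to be found in the camera images.
- barrel_center (a point): centre of the black lens barrel, a plain cylinder 30 mm in diameter and 120 mm long with a thin brass band near each end, 0.1 to 0.2 kg. Its axis is its own x and lies level at the start; it may be rolled about that axis. It starts lying along the wooden rest, its axis 27 mm above the table, and is best gripped across its middle from above
- rest: fixed wooden rest under the barrel, 100 mm long (its x) and 28 mm wide, narrower than the barrel, so fingers pass on both sides down to the table; 12 mm thick with 4 mm ridges along both long sides; origin under its centre
- fixture: fixed blue fixture; the barrel lies along its x. Origin on the table, below the middle of the seated barrel. Base plate 12 mm thick, x = -75 to +130 mm, 80 mm wide (y). V supports (see vee_left) at x = -47 to -33 and +33 to +47 mm; the 66 mm gap between them is free above the plate, for fingers. Clamp hinge post at x = 93 to 117 mm, 94 mm tall, 44 mm wide
- seat (a point): where the barrel's centre is when seated: on the fixture's x axis, 50 mm above the table; fixed to the fixture, same axes
- vee_left: the sloping faces of both notches on the fixture's +y side: aluminium, 45 degrees (a 90 degree notch, open upward), their upper edges 50 mm above the table and 21 mm from the middle, outermost edge 26 mm; same origin and axes as the fixture
- vee_right: the sloping faces of both notches on the fixture's -y side; same origin and axes as the fixture
- clamp_hinge (a point): hinge axis of the clamp arm (along the fixture's y), at x = 105 mm, 80 mm above the table; axes of the fixture
- clamp (a joint): angle of the clamp arm in rad: 0 = level, pointing to the fixture's -x, its shoe just on the seated barrel; grows as it swings up and back; 1.57 = straight up; range -0.12 to 1.75. Starts near upright. A spring opens it (rests near 1.5), it never latches: about 3 N at the red pad keeps it level, all beyond that presses the barrel
- clamp_pad (a point): middle of the upper face of the red thumb pad (36 x 36 mm) on the clamp arm, 105 mm from the hinge, 9 mm above the arm's centre line, right above the 10 mm thick rubber shoe; z is its outward normal (up when level, towards the fixture's +x when upright). Steel arm 22 mm wide, 10 mm thick, 122 mm long, ending level with the pad; the pad is 4 mm thick
- dispenser: black tape dispenser, 70 x 170 x 110 mm, heavy; origin under its centre; leave it alone
- pen_pot: yellow and white pot of pens, 68 mm across, 135 mm tall; origin under its centre; leave it alone
- punch: white and blue hole punch, 90 x 120 x 80 mm; origin under its centre; leave it alone
- tape_roll: roll of paper tape lying flat, 96 mm across, 24 mm tall; origin under its centre; leave it alone
- pattern_weight: brass pattern weight, 52 mm across, 42 mm tall; origin under its centre; leave it alone
- ruler: steel ruler lying flat, 300 x 32 x 5 mm, long way along its own x; origin under its centre; leave it alone
- chalk_jar: jar of chalk with a green cap, 52 mm across, 60 mm tall; origin under its centre; leave it alone
Not all that is in view belongs to the job. Of the things like the part that bears barrel_center, leave any that is green, purple or red; of the rest the smaller one is meant.

How it is judged:
By the outcome, as a careful person would: the job done as asked, in the order asked, and still so for the second after the job is handed in, while the arm keeps its last pose, push and grip.
It also fails if it takes over 64 s, if anything falls off the work surface, if the arm or the gripper's body presses on something with over 40 N, if the wrist force passes 120 N, or if a joint passes its speed limit or range.

## Working session

There is one attempt and no reset: what is moved stays moved. The work goes in short steps, Python scripts to look and compute and a shell command to move; the robot and the scene stay as the last step left them, time stands still between calls to the robot, and variables do not carry over. Pictures are saved under pics/ and viewed, at most 13 in all, crops included, and the job is handed in when it is done.

```bash
mkdir -p pics; cat > h.py <<'E'
import numpy as np, cv2
from plant import bot
def K(n):
    p=bot.camera_params(n); f=210/np.tan(np.radians(p["fovy"])/2)
    return f,p["cx"],p["cy"],np.array(p["camera_from_world"])
def pix2w(n,u,v,z,P=None):
    f,cx,cy,T=P or K(n); R=T[:3,:3]; c=-R.T@T[:3,3]
    d=R.T@np.array([(u-cx)/f,(v-cy)/f,1]); return c+d*(z-c[2])/d[2]
def w2pix(n,X,P=None):
    f,cx,cy,T=P or K(n); q=T[:3,:3]@np.array(X)+T[:3,3]
    return np.array([cx+f*q[0]/q[2],cy+f*q[1]/q[2]])
E
python3 - <<'E'
from h import *
a=bot.capture("top");b=bot.capture("side")
cv2.imwrite("pics/t1.png",cv2.resize(a,(800,600),interpolation=cv2.INTER_CUBIC));cv2.imwrite("pics/s1.png",b)
print(bot.get_obs()); print(bot.camera_params("top"),bot.camera_params("side"))
E
```

```text
{'time': 0.1, 'joint_positions': array([-1.45397603e+00,  3.42631763e-01,  1.52489310e+00,  2.19620942e-06,
        1.27540434e+00, -1.45989385e-01]), 'dq': array([-9.08738125e-05, -3.58184145e-04, -1.14241618e-03,  3.71418005e-04,
       -1.15403904e-03,  3.51805947e-04]), 'tau': array([ 2.36528424e-03, -4.32004130e+01, -2.44694477e+01,  7.19445013e-02,
        5.26163634e-02, -5.50047832e-05]), 'tool_pos': array([ 136.38099238, -506.63584218,  243.1354039 ]), 'tcp_rot': array([-3.14027063e+00, -1.96506895e-04,  2.62808909e-01]), 'contact_force': array([-0.16036929, -0.23128069, -0.50011733]), 'moment': array([-0.01687044, -0.00920297,  0.00743207]), 'finger_force': 0.0, 'grip_width': 91.79338975492018}
{'fovy': 47.851492827275756, 'cx': 278.0234383833891, 'cy': 213.76565768708687, 'camera_from_world': array([[-2.02535668e-02, -9.99783196e-01,  4.83264504e-03,
        -6.39011147e+01],
       [-9.95513639e-01,  1.97197624e-02, -9.25403968e-02,
         4.79928388e+02],
       [ 9.24250350e-02, -6.68523715e-03, -9.95697203e-01,
         1.56702854e+03],
       [ 0.00000000e+00,  0.00000000e+00,  0.00000000e+00,
         1.00000000e+00]])} {'fovy': 54.24660995003674, 'cx': 280.4912894686626, 'cy': 217.53256133564523, 'camera_from_world': array([[-9.62961296e-01, -2.69483672e-01,  9.17025359e-03,
         4.47506424e+02],
       [-1.54987740e-01,  5.25356215e-01, -8.36647864e-01,
         1.89637471e+02],
       [ 2.20645289e-01, -8.07080788e-01, -5.47664367e-01,
         1.03950338e+03],
       [ 0.00000000e+00,  0.00000000e+00,  0.00000000e+00,
         1.00000000e+00]])}
```

View pics/t1.png

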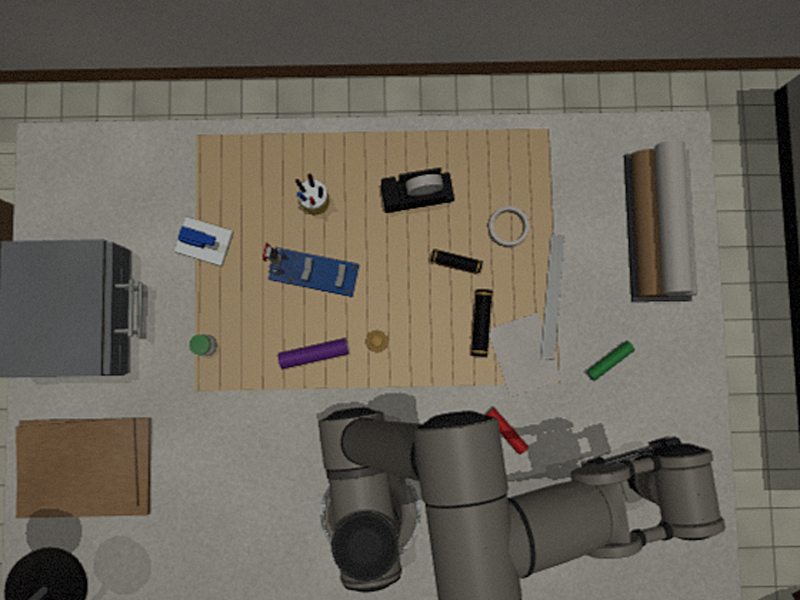

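View pics/s1.png

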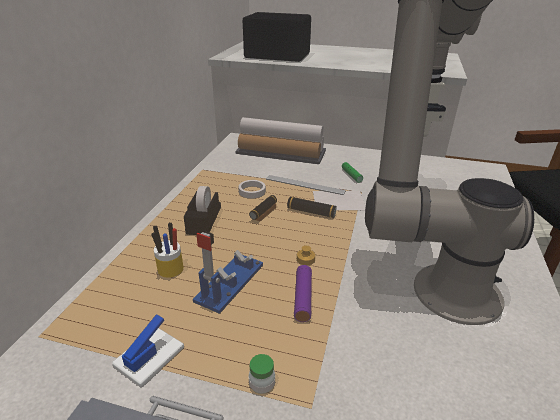

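The top view shows two black barrels. The smaller one is at about (456,261) and the bigger at (481,322). The blue fixture is at (314,271), with the clamp upright at its left end. I'll enlarge that region.

```bash
python3 - <<'E'
from h import *
a=bot.capture("top")
c=a[155:235,175:345]   # x4.7
cv2.imwrite("pics/t2.png",cv2.resize(c,None,fx=4.7,fy=4.7,interpolation=cv2.INTER_CUBIC))
E
```

```text
(no output)
```

View pics/t2.png

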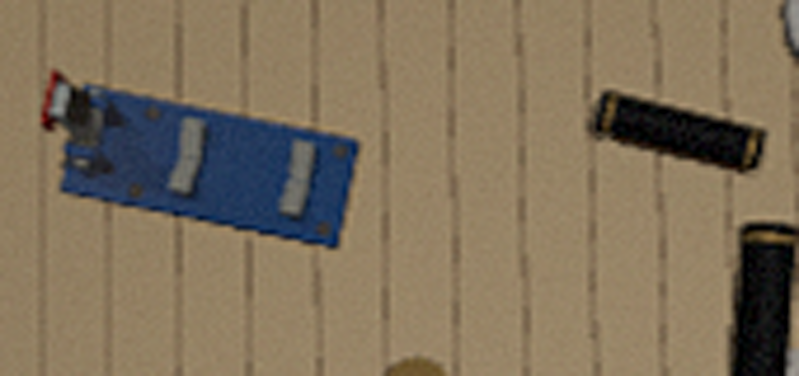

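Crop: the plate corners are at about (88,85), (358,140), (338,247), (63,190). The barrel corners are at about (605,92), (765,130), (750,170), (592,132).

```bash
python3 - <<'E'
from h import *
f=lambda u,v,z:pix2w("top",175+u/4.7-.4,155+v/4.7-.4,z)
B=[f(u,v,27) for u,v in [(605,92),(765,130),(750,170),(592,132)]]
B=np.array(B);print(B.round(1),B.mean(0)); d=(B[1]+B[2]-B[0]-B[3])/2;print("len",np.hypot(*d[:2]),"ang",np.arctan2(d[1],d[0]))
F=np.array([f(u,v,12) for u,v in [(88,85),(358,140),(338,247),(63,190)]]);print(F.round(1))
d=(F[0]+F[3]-F[1]-F[2])/2;d=d[:2]/np.hypot(*d[:2]);print("len",np.hypot(*((F[0]+F[3]-F[1]-F[2])/2)[:2]),"xaxis yaw",np.arctan2(d[1],d[0]))
c=F.mean(0)[:2]-27.5*d;print("fixture origin",c)
for x in(-40,40):
  for s in (-26,26):print(x,s,((w2pix("top",[*(c+x*d+s*np.array([-d[1],d[0]])),50])-[175,155]+.4)*4.7).round())
print("dispenser etc",[pix2w("top",u*.7,v*.7,40).round() for u,v in [(312,195),(418,190),(509,227),(376,341),(313,353),(481,322)]])
E
```

```text
[[ 610.6 -161.6   27. ]
 [ 580.8 -275.7   27. ]
 [ 552.1 -264.    27. ]
 [ 581.8 -151.5   27. ]] [ 581.32768351 -213.18182208   27.        ]
len 117.11427622691637 ang -1.8276313545189518
[[625.7 211.9  12. ]
 [581.6  17.   12. ]
 [504.1  32.6  12. ]
 [549.3 230.2  12. ]]
len 201.2830323759636 xaxis yaw 1.3471038057948368
fixture origin [559.07975824  96.10515628]
-40 -26 [307. 141.]
-40 26 [291. 213.]
40 -26 [196. 118.]
40 26 [180. 190.]
dispenser etc [array([742., 122.,  40.]), array([ 750., -128.,   40.]), array([ 657., -340.,   40.]), array([395., -23.,  40.]), array([370., 123.,  40.]), array([ 434., -267.,   40.])]
```

```bash
python3 -m pendant '[[[0.742,0.49,-0.12],[0,0,0.438],1],[[0.742,0.49,-0.12],[0,0,0.438],1],[[0.742,0.49,-0.12],[0,0,0.438],1],[[0.742,0.49,-0.12],[0,0,0.438],1],[[0.742,0.49,-0.12],[0,0,0.438],1],[[0.742,0.49,-0.12],[0,0,0.438],1],[[0.742,0.49,-0.12],[0,0,0.438],1],[[0.742,0.49,-0.12],[0,0,0.438],1],[[0.742,0.49,-0.12],[0,0,0.438],1],[[0.742,0.49,-0.12],[0,0,0.438],1]]'
python3 -m pendant '[[[0.742,0.49,-0.12],[0,0,0.438],1],[[0.742,0.49,-0.12],[0,0,0.438],1],[[0.742,0.49,-0.12],[0,0,0.438],1],[[0.742,0.49,-0.12],[0,0,0.438],1],[[0.742,0.49,-0.12],[0,0,0.438],1],[[0.742,0.49,-0.12],[0,0,0.438],1],[[0.742,0.49,-0.12],[0,0,0.438],1],[[0.742,0.49,-0.12],[0,0,0.438],1],[[0.742,0.49,-0.12],[0,0,0.438],1],[[0.742,0.49,-0.12],[0,0,0.438],1]]'
python3 - <<'E'
from h import *
o=bot.get_obs();P=K("wrist");a=bot.capture("wrist")
import pickle;pickle.dump(P,open("P1","wb"))
cv2.imwrite("pics/w1.png",a);print(o["tool_pos"],o["tcp_rot"],np.abs(o["dq"]).max())
E
```

```text
time: 0.98
tool_pos: [359.9, -359.0, 207.4]
tcp_rot: [-3.141, -0.0, 0.791]
contact_force: [-0.1, 0.2, 0.3]
grip_width: 91.8
finger_force: 0.0
time: 1.82
tool_pos: [582.5, -212.0, 171.2]
tcp_rot: [-3.141, -0.0, 1.317]
contact_force: [-0.8, 0.0, 0.6]
grip_width: 91.7
finger_force: 0.0
[ 582.47132945 -211.97083392  171.17398545] [-3.14096079e+00 -1.34078789e-04  1.31670669e+00] 0.5410285610080257
```

View pics/w1.png

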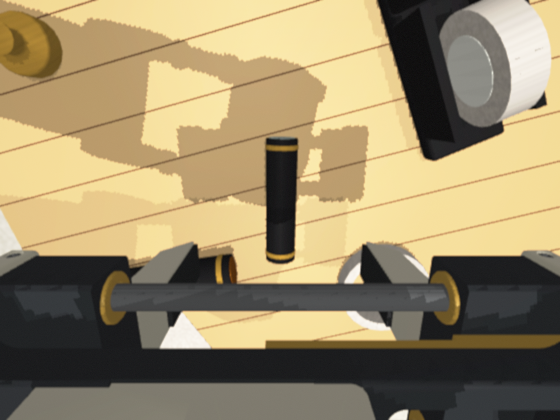

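The wrist view shows the barrel upright in the picture: top end at (282,138), bottom end at (280,262), sides at x≈265 and 297. The tape roll is near the right finger.

```bash
cat >> h.py <<'E'
def cyl(n,c,yaw,L,r,P):   # pixel hull of a level cylinder
    t=np.linspace(0,2*np.pi,40); a=np.array([np.cos(yaw),np.sin(yaw),0]); b=np.array([-a[1],a[0],0])
    return np.array([w2pix(n,np.array(c)+s*L/2*a+r*(np.cos(k)*b+np.sin(k)*np.array([0,0,1])),P) for s in(-1,1) for k in t]).reshape(2,40,2)
E
python3 - <<'E'
from h import *
import pickle
from scipy.optimize import least_squares
P=pickle.load(open("P1","rb"));f,cx,cy,T=P
print("cam",-T[:3,:3].T@T[:3,3])
def feat(p):
    h=cyl("wrist",[p[0],p[1],27],p[2],120,15,P); 
    m=h.mean(1); i=np.argsort(m[:,1]); a,b=h[i[0]],h[i[1]]
    return np.array([a[:,0].min(),a[:,0].max(),a[:,1].min(),b[:,0].min(),b[:,0].max(),b[:,1].max()])
obs=np.array([266,298,137,265,296,263])
s=least_squares(lambda p:(feat(p)-obs),[581,-213,1.314],x_scale=[1,1,.01]);print(s.x,s.fun)
E
```

```text
cam [ 602.02229324 -137.0097716   312.59547716]
[ 584.20219761 -213.07300976    1.3065555 ] [-0.4721648   0.46176528 -0.85403407  0.85364854 -0.84085893  0.9786111 ]
```

```bash
python3 -m pendant '[[[0.02,0,-0.49],[0,0,-0.01],1],[[0.02,0,-0.49],[0,0,-0.01],1],[[0.02,0,-0.49],[0,0,-0.01],1],[[0.02,0,-0.49],[0,0,-0.01],1],[[0,0,-0.49],[0,0,-0.01],1],[[0,0,-0.49],[0,0,-0.01],1],[[0,0,-0.49],[0,0,-0.01],1],[[0,0,-0.49],[0,0,-0.01],1],[[0,0,-0.49],[0,0,0],1],[[0,0,-0.45],[0,0,0],1]]'
python3 -m pendant '[[[0,0,0],[0,0,0],1],[[0,0,0],[0,0,0],-1],[[0,0,0],[0,0,0],-1],[[0,0,0],[0,0,0],-1],[[0,0,0],[0,0,0],-1],[[0,0,0],[0,0,0],-1],[[0,0,0],[0,0,0],-1],[[0,0,0],[0,0,0],-1],[[0,0,0],[0,0,0],-1],[[0,0,0],[0,0,0],-1]]'
```

```text
time: 2.7
tool_pos: [583.5, -212.9, 24.7]
tcp_rot: [-3.141, -0.0, 1.304]
contact_force: [1.3, -0.5, 0.3]
grip_width: 92.0
finger_force: 0.0
time: 3.53
tool_pos: [584.0, -213.0, 26.0]
tcp_rot: [3.141, 0.0, 1.304]
contact_force: [-0.1, 0.6, -0.8]
grip_width: 36.0
finger_force: 0.0
```

Still closing. I'll finish the grip, then lift.

```bash
python3 -m pendant '[[[0,0,0],[0,0,0],-1],[[0,0,0],[0,0,0],-1],[[0,0,0],[0,0,0],-1],[[0,0,0],[0,0,0],-1],[[0,0,0.1],[0,0,0],-1],[[0,0,0.3],[0,0,0],-1],[[0,0,0.7],[0,0,0],-1],[[0,0,1],[0,0,0],-1],[[0,0,1],[0,0,0],-1],[[0,0,1],[0,0,0],-1]]'
python3 -m pendant '[[[0,0,0.7],[0,0,0],-1],[[0,0,0.3],[0,0,0],-1],[[0,0,0],[0,0,0],-1],[[0,0,0],[0,0,0],-1],[[0,0,0],[0,0,0],-1],[[0,0,0],[0,0,0],-1],[[0,0,0],[0,0,0],-1],[[0,0,0],[0,0,0],-1],[[0,0,0],[0,0,0],-1],[[0,0,0],[0,0,0],-1]]'
```

```text
time: 4.37
tool_pos: [583.8, -212.9, 150.7]
tcp_rot: [-3.142, -0.0, 1.304]
contact_force: [-0.3, -0.2, -1.6]
grip_width: 28.8
finger_force: 30.0
time: 5.2
tool_pos: [584.0, -213.0, 178.6]
tcp_rot: [-3.141, -0.0, 1.304]
contact_force: [-0.3, -0.3, -1.5]
grip_width: 29.2
finger_force: 30.0
```

Gripped. Next I'll stop on the -x side of the fixture for a close look.

```bash
python3 -m pendant '[[[-0.17,0.64,0.1],[0,0,0.033],-1],[[-0.17,0.64,0.1],[0,0,0.033],-1],[[-0.17,0.64,0.1],[0,0,0.033],-1],[[-0.17,0.64,0.1],[0,0,0.033],-1],[[-0.17,0.64,0.1],[0,0,0.033],-1],[[-0.17,0.64,0.1],[0,0,0.033],-1],[[-0.17,0.64,0.1],[0,0,0.033],-1],[[-0.17,0.64,0.1],[0,0,0.033],-1],[[-0.17,0.64,0.1],[0,0,0.033],-1],[[-0.17,0.64,0.1],[0,0,0.033],-1]]'
python3 -m pendant '[[[0,0,0],[0,0,0],-1],[[0,0,0],[0,0,0],-1],[[0,0,0],[0,0,0],-1],[[0,0,0],[0,0,0],-1],[[0,0,0],[0,0,0],-1],[[0,0,0],[0,0,0],-1],[[0,0,0],[0,0,0],-1],[[0,0,0],[0,0,0],-1],[[0,0,0],[0,0,0],-1],[[0,0,0],[0,0,0],-1]]'
python3 - <<'E'
from h import *
P=K("wrist");a=bot.capture("wrist")
import pickle;pickle.dump(P,open("P2","wb"))
cv2.imwrite("pics/w2.png",cv2.resize(a,(800,600),interpolation=cv2.INTER_CUBIC))
E
```

```text
time: 6.03
tool_pos: [532.7, -20.1, 209.2]
tcp_rot: [3.141, -0.0, 1.344]
contact_force: [0.2, -1.0, -1.6]
grip_width: 29.3
finger_force: 30.0
time: 6.87
tool_pos: [533.0, -21.1, 208.9]
tcp_rot: [-3.142, 0.0, 1.344]
contact_force: [-0.1, -0.2, -1.5]
grip_width: 29.0
finger_force: 30.0
```

View pics/w2.png

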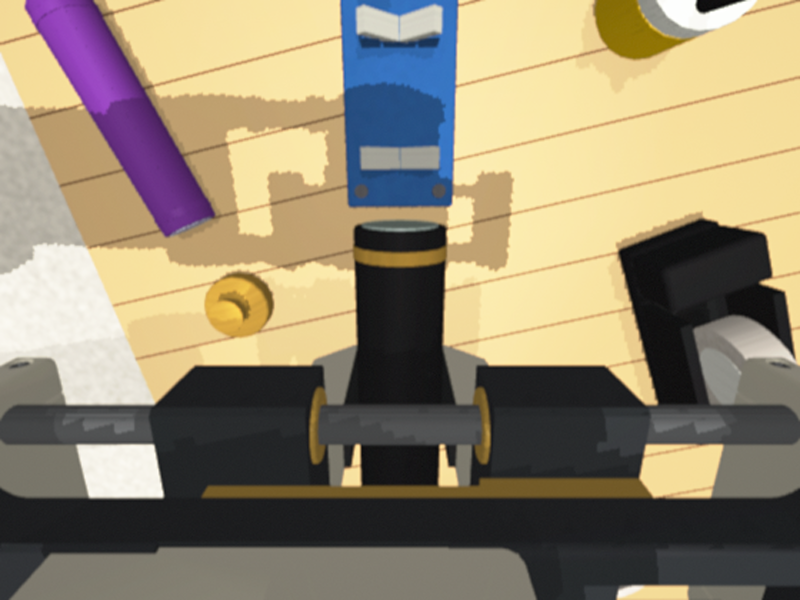

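The wrist view (800 wide) shows the plate end corners at (349,206) and (452,205). The near vee spans x 360–439 and y 147–171. The held barrel's far end spans x 356–446 with its top edge at y≈222.

```bash
python3 - <<'E'
from h import *
import pickle
from scipy.optimize import least_squares
P=pickle.load(open("P2","rb"));f,cx,cy,T=P
print("cam",-T[:3,:3].T@T[:3,3],f)
loc=[(-75,40,12),(-75,-40,12),(-33,26,50),(-33,-26,50),(-47,26,50),(-47,-26,50)]
obs=np.array([(349,206),(452,205),(360,147),(439,147),(361,171),(439,170)])*.7
def pr(p):
    c,s=np.cos(p[2]),np.sin(p[2])
    return np.array([w2pix("",[p[0]+c*x-s*y,p[1]+s*x+c*y,z],P) for x,y,z in loc])
s=least_squares(lambda p:(pr(p)-obs).ravel(),[559,96,1.347],x_scale=[1,1,.01]);print(s.x);print(s.fun.reshape(-1,2).round(1))
def feat(p):
    h=cyl("",[p[0],p[1],209.9],p[2],120,15,P);m=h.mean(1);a=h[np.argmin(m[:,1])]
    return np.array([a[:,0].min(),a[:,0].max(),a[:,1].min()])
b=least_squares(lambda p:np.r_[feat(p)-np.array([356,446,221])*.7,(p[2]-1.344)*100],[533,-21,1.344],x_scale=[1,1,.01]);print(b.x,b.fun)
E
```

```text
cam [550.43240359  54.4504549  350.33386706] 305.84886994917014
[560.97630244  98.31291616   1.35438253]
[[-0.9  1.3]
 [ 0.5  1.2]
 [-0.1  0.2]
 [ 0.5 -0.4]
 [-0.3 -0.9]
 [ 0.3 -0.8]]
[533.49102454 -22.25855926   1.34399927] [-1.43173920e+00  1.44450688e+00  9.84184198e-02 -7.27128843e-05]
```

```bash
python3 -m pendant '[[[0,0,0.2],[0,0,0.875],-1],[[0,0,0.2],[0,0,0.875],-1],[[0,0,0.2],[0,0,0.875],-1],[[0,0,0.2],[0,0,0.875],-1],[[0,0,0.2],[0,0,0.875],-1],[[0,0,0.2],[0,0,0.875],-1],[[0,0,0.2],[0,0,0.875],-1],[[0,0,0.2],[0,0,0.875],-1],[[0,0,0.2],[0,0,0.875],-1],[[0,0,0.2],[0,0,0.875],-1]]'
python3 -m pendant '[[[0.047,0.197,0],[0,0,0.875],-1],[[0.047,0.197,0],[0,0,0.875],-1],[[0.047,0.197,0],[0,0,0.875],-1],[[0.047,0.197,0],[0,0,0.875],-1],[[0.047,0.197,0],[0,0,0.875],-1],[[0.047,0.197,0],[0,0,0.875],-1],[[0.047,0.197,0],[0,0,0.875],-1],[[0.047,0.197,0],[0,0,0.875],-1],[[0.047,0.197,0],[0,0,0.875],-1],[[0.047,0.197,0],[0,0,0.875],-1]]'
python3 -m pendant '[[[0.047,0.197,0],[0,0,0.875],-1],[[0.047,0.197,0],[0,0,0.875],-1],[[0.047,0.197,0],[0,0,0.875],-1],[[0.047,0.197,0],[0,0,0.875],-1],[[0.047,0.197,0],[0,0,0.875],-1],[[0.047,0.197,0],[0,0,0.875],-1],[[0.047,0.197,0],[0,0,0.875],-1],[[0.047,0.197,0],[0,0,0.875],-1],[[0.047,0.197,0],[0,0,0.875],-1],[[0.047,0.197,0],[0,0,0.875],-1]]'
python3 -m pendant '[[[0,0,0],[0,0,0],-1],[[0,0,0],[0,0,0],-1],[[0,0,0],[0,0,0],-1],[[0,0,0],[0,0,0],-1],[[0,0,0],[0,0,0],-1],[[0,0,0],[0,0,0],-1],[[0,0,0],[0,0,0],-1],[[0,0,0],[0,0,0],-1],[[0,0,0],[0,0,0],-1],[[0,0,0],[0,0,0],-1]]'
python3 -c "
from plant import bot;print(bot.get_obs()['joint_positions'])"
```

```text
time: 7.75
tool_pos: [533.0, -20.9, 269.3]
tcp_rot: [3.141, 0.0, 2.399]
contact_force: [0.8, -0.1, -2.4]
grip_width: 29.2
finger_force: 30.0
time: 8.58
tool_pos: [547.1, 38.4, 268.9]
tcp_rot: [3.141, -0.0, -2.834]
contact_force: [0.5, 0.8, -1.4]
grip_width: 29.4
finger_force: 30.0
time: 9.42
tool_pos: [561.2, 97.5, 268.9]
tcp_rot: [3.141, -0.0, -1.784]
contact_force: [-0.8, -0.9, -2.7]
grip_width: 29.4
finger_force: 30.0
time: 10.25
tool_pos: [561.2, 97.2, 269.0]
tcp_rot: [3.142, -0.0, -1.789]
contact_force: [0.4, -0.6, -1.2]
grip_width: 29.5
finger_force: 30.0
[ 3.69404092e-02  4.07350005e-01  1.35424091e+00  2.78666848e-06
  1.38009571e+00 -2.88614221e+00]
```

```bash
python3 -m pendant '[[[0,0,-0.6],[0,0,0],-1],[[0,0,-0.7],[0,0,0],-1],[[0,0,-0.7],[0,0,0],-1],[[0,0,-0.7],[0,0,0],-1],[[0,0,-0.7],[0,0,0],-1],[[0,0,-0.7],[0,0,0],-1],[[0,0,-0.7],[0,0,0],-1],[[0,0,-0.7],[0,0,0],-1],[[0,0,-0.5],[0,0,0],-1],[[0,0,-0.4],[0,0,0],-1]]'
python3 - <<'E'
from h import *
a=bot.capture("side");b=a[200:340,130:330]
cv2.imwrite("pics/s2.png",cv2.resize(b,None,fx=4,fy=4,interpolation=cv2.INTER_CUBIC))
print(bot.get_obs()["tool_pos"])
E
```

```text
time: 11.08
tool_pos: [560.7, 97.2, 75.4]
tcp_rot: [3.14, -0.0, -1.789]
contact_force: [0.1, -0.3, -1.6]
grip_width: 29.4
finger_force: 30.0
[559.60266609  97.1026791   73.48115353]
```

View pics/s2.png

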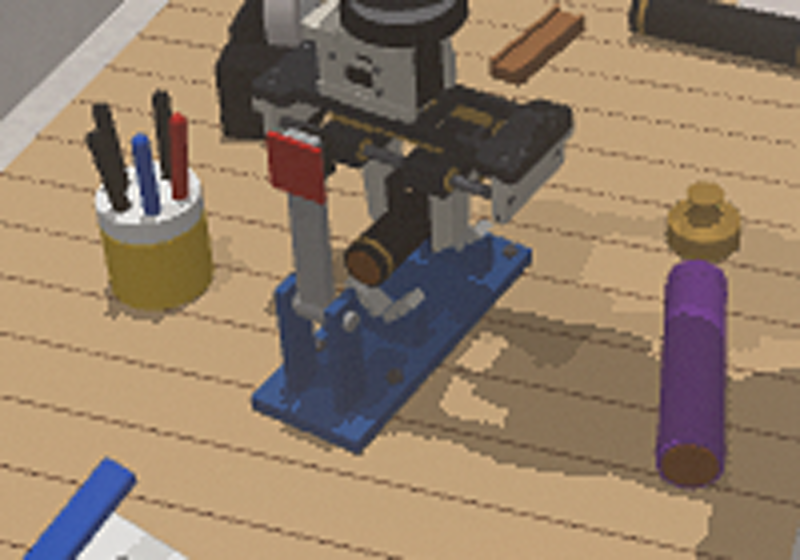

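The side view shows the barrel above the notches and aligned, with the gripper clear of the upright clamp arm. I'll lower it.

```bash
python3 -m pendant '[[[0,0,0],[0,0,0],-1],[[0,0,-0.15],[0,0,0],-1],[[0,0,-0.15],[0,0,0],-1],[[0,0,-0.15],[0,0,0],-1],[[0,0,-0.15],[0,0,0],-1],[[0,0,-0.1],[0,0,0],-1],[[0,0,-0.1],[0,0,0],-1],[[0,0,0],[0,0,0],-1],[[0,0,0],[0,0,0],-1],[[0,0,0],[0,0,0],-1]]'
```

```text
time: 11.97
tool_pos: [561.3, 97.2, 53.1]
tcp_rot: [-3.141, 0.0, -1.789]
contact_force: [-0.8, 0.6, -1.2]
grip_width: 29.3
finger_force: 30.0
```

```bash
python3 -m pendant '[[[0,0,-0.04],[0,0,0],-1],[[0,0,-0.04],[0,0,0],-1],[[0,0,-0.03],[0,0,0],-1],[[0,0,0],[0,0,0],-1],[[0,0,0],[0,0,0],-1],[[0,0,0],[0,0,0],-1],[[0,0,0],[0,0,0],-1],[[0,0,0],[0,0,0],-1],[[0,0,0],[0,0,0],-1],[[0,0,0],[0,0,0],-1]]'
```

```text
time: 12.8
tool_pos: [561.3, 97.2, 49.8]
tcp_rot: [-3.141, 0.0, -1.789]
contact_force: [-1.9, 0.7, 3.7]
grip_width: 28.6
finger_force: 30.0
```

Contact is made, so I'll release.

```bash
python3 -m pendant '[[[-0.02,0,-0.01],[0,0,0],-1],[[0,0,0],[0,0,0],-1],[[0,0,0],[0,0,0],-0.2],[[0,0,0],[0,0,0],0.2],[[0,0,0],[0,0,0],0.2],[[0,0,0],[0,0,0],0.2],[[0,0,0],[0,0,0],0.2],[[0,0,0],[0,0,0],0.2],[[0,0,0],[0,0,0],0.2],[[0,0,0],[0,0,0],0.2]]'
python3 -m pendant '[[[0,0,0.1],[0,0,0],0.2],[[0,0,0.3],[0,0,0],0.2],[[0,0,0.7],[0,0,0],0.2],[[0,0,1],[0,0,0],0.2],[[0,0,1],[0,0,0],0.2],[[0,0,1],[0,0,0],0.2],[[0,0,1],[0,0,0],-1],[[0,0,1],[0,0,0],-1],[[0,0,0.6],[0,0,0],-1],[[0,0,0.2],[0,0,0],-1]]'
python3 - <<'E'
from h import *
import pickle
P=K("wrist");a=bot.capture("wrist")
pickle.dump(P,open("P3","wb"))
b=bot.capture("side")[200:320,170:330]
cv2.imwrite("pics/m3.png",np.hstack([a[:,::1],cv2.resize(b,None,fx=1.5,fy=3.5,interpolation=cv2.INTER_CUBIC)]))
E
```

```text
time: 13.63
tool_pos: [560.6, 97.2, 49.3]
tcp_rot: [3.142, 0.0, -1.789]
contact_force: [-0.3, 0.2, -0.4]
grip_width: 54.9
finger_force: 0.0
time: 14.47
tool_pos: [561.8, 97.3, 261.0]
tcp_rot: [-3.135, 0.002, -1.789]
contact_force: [-0.1, -0.5, -0.2]
grip_width: 33.1
finger_force: 0.0
```

View pics/m3.png

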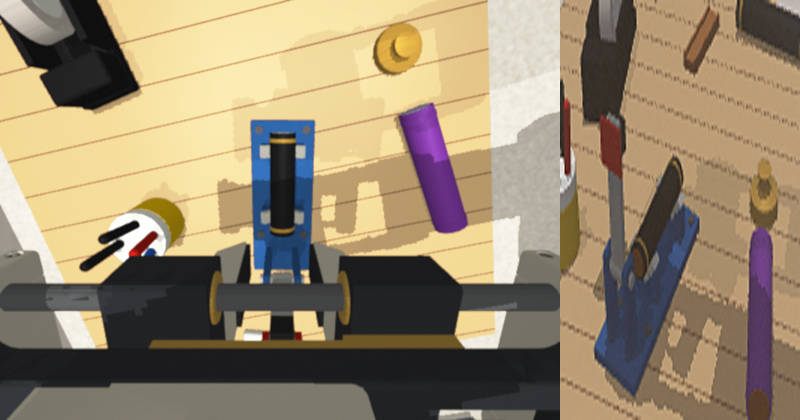

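The barrel lies in both notches: in the wrist view its ends are at rows ≈131 and 236, the far vee spans rows 145–158, and the plate's end edge is at row 121. I'll check centring.

```bash
python3 - <<'E'
from h import *
import pickle
from scipy.optimize import least_squares
P=pickle.load(open("P3","rb"))
a=cv2.imread("pics/m3.png")[110:260,230:330];cv2.imwrite("pics/m4.png",cv2.resize(a,None,fx=4,fy=4,interpolation=cv2.INTER_CUBIC))
def pr(p,loc):
    c,s=np.cos(p[2]),np.sin(p[2])
    return np.array([w2pix("",[p[0]+c*x-s*y,p[1]+s*x+c*y,z],P) for x,y,z in loc])
p=[561,97.7,1.353]
print(((pr(p,[(-75,40,12),(-75,-40,12),(-33,26,50),(-33,-26,50),(-47,26,50),(-47,-26,50),(33,26,50),(47,26,50)])-[230,110])*4).round())
h=cyl("",[p[0],p[1],50],p[2],120,15,P);print([((np.r_[e.min(0),e.max(0)]-[230,110,230,110])*4).round() for e in h])
print(bot.get_obs()["tool_pos"])
E
```

```text
[[339.  33.]
 [ 77.  34.]
 [298. 188.]
 [117. 188.]
 [299. 138.]
 [116. 138.]
 [293. 408.]
 [292. 451.]]
[array([154.,  88., 261.,  94.]), array([158., 474., 255., 509.])]
[560.9172199   97.232802   257.74646667]
```

View pics/m4.png

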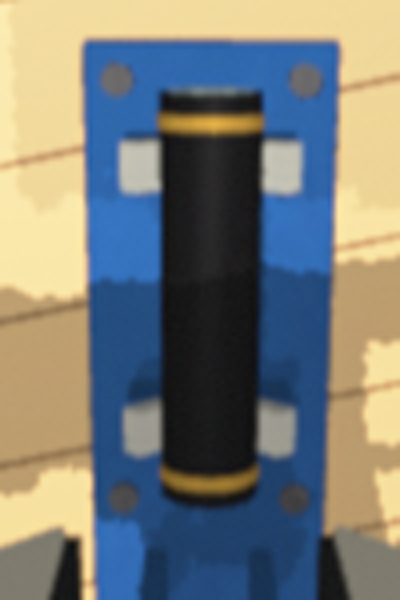

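The barrel is centred to within 1 mm and seated. Next I'll move over to the +x side of the arm and work out the swing arc.

```bash
python3 -m pendant '[[[0.1,0.457,0],[0,0,0],-1],[[0.1,0.457,0],[0,0,0],-1],[[0.1,0.457,0],[0,0,0],-1],[[0.1,0.457,0],[0,0,0],-1],[[0.1,0.457,0],[0,0,0],-1],[[0.1,0.457,0],[0,0,0],-1],[[0.1,0.457,0],[0,0,0],-1],[[0.1,0.457,0],[0,0,0],-1],[[0.1,0.457,0],[0,0,0],-1],[[0.1,0.457,0],[0,0,0],-1]]'
python3 -m pendant '[[[0,0,0],[0,0,0],-1],[[0,0,-0.3],[0,0,0],-1],[[0,0,-0.3],[0,0,0],-1],[[0,0,-0.3],[0,0,0],-1],[[0,0,-0.3],[0,0,0],-1],[[0,0,-0.3],[0,0,0],-1],[[0,0,-0.2],[0,0,0],-1],[[0,0,0],[0,0,0],-1],[[0,0,0],[0,0,0],-1],[[0,0,0],[0,0,0],-1]]'
python3 - <<'E'
from h import *
u=np.array([.2162,.9763]);F=np.array([561,97.7])
th=np.r_[1.5,np.arange(1.4,-.01,-.1)];r=112
W=np.array([[*(F+u*(105-r*np.cos(t)+9*np.sin(t)+9.5)),80+r*np.sin(t)+9*np.cos(t)+17] for t in th])
print(bot.get_obs()["tool_pos"],W[0]);print(np.c_[th[1:],np.diff(W,axis=0)/30].round(2));print(W[-1])
cv2.imwrite("pics/s5.png",cv2.resize(bot.capture("side")[160:320,140:340],None,fx=3.5,fy=3.5,interpolation=cv2.INTER_CUBIC))
E
```

```text
time: 15.4
tool_pos: [590.8, 235.8, 256.3]
tcp_rot: [3.142, 0.0, -1.789]
contact_force: [0.7, -0.2, -0.2]
grip_width: 0.7
finger_force: 0.0
time: 16.23
tool_pos: [590.9, 234.3, 205.8]
tcp_rot: [-3.141, 0.0, -1.789]
contact_force: [0.6, -0.3, 1.0]
grip_width: 0.6
finger_force: 0.0
[590.89378528 234.28557858 205.77505146] [585.98296685 210.51623744 209.35607331]
[[ 1.4  -0.08 -0.37 -0.02]
 [ 1.3  -0.08 -0.36 -0.05]
 [ 1.2  -0.08 -0.35 -0.09]
 [ 1.1  -0.08 -0.34 -0.13]
 [ 1.   -0.07 -0.33 -0.16]
 [ 0.9  -0.07 -0.31 -0.19]
 [ 0.8  -0.06 -0.29 -0.22]
 [ 0.7  -0.06 -0.27 -0.25]
 [ 0.6  -0.05 -0.24 -0.28]
 [ 0.5  -0.05 -0.22 -0.3 ]
 [ 0.4  -0.04 -0.18 -0.32]
 [ 0.3  -0.03 -0.15 -0.34]
 [ 0.2  -0.03 -0.12 -0.35]
 [ 0.1  -0.02 -0.08 -0.36]
 [-0.   -0.01 -0.05 -0.37]]
[561.5405  100.14075 106.     ]
```

View pics/s5.png

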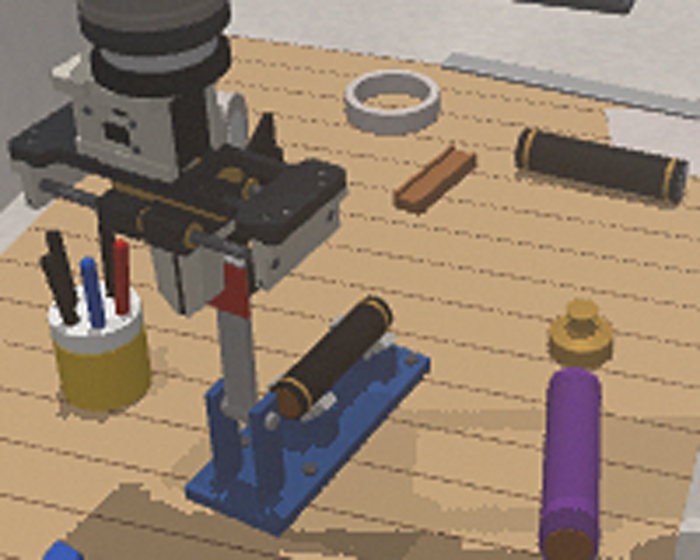

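The fingers stand on the +x side of the red pad. I'll check their sideways alignment by projection: in this crop the red pad's right edge is at x≈250, and in s2 the pad spans x≈267–328.

```bash
python3 - <<'E'
from h import *
u=np.array([.2162,.9763]);n=np.array([-u[1],u[0]]);F=np.array([561,97.7])
def q(x,y,z):return w2pix("side",[*(F+u*x+n*y),z])
for t in (1.5,1.6):
  print(t,[((q(105-r*np.cos(t)+9*np.sin(t),y,80+r*np.sin(t)+9*np.cos(t))-[130,200])*4).round() for r in(87,123) for y in(-18,18)])
tp=np.array([590.9,234.3]);print([((w2pix("side",[*(tp+a*u+b*n),189])-[140,160])*3.5).round() for a in(-9.5,9.5) for b in(-19,19)])
print((tp-F)@u,(tp-F)@n)
E
```

```text
1.5 [array([274., 179.]), array([326., 198.]), array([270., 124.]), array([323., 142.])]
1.6 [array([264., 188.]), array([317., 207.]), array([256., 136.]), array([310., 155.])]
[array([178., 287.]), array([227., 305.]), array([158., 304.]), array([208., 322.])]
139.82696 0.34155000000002755
```

```bash
python3 -m pendant '[[[-0.04,-0.2,0.03],[0,0,0],-1],[[-0.04,-0.2,0.03],[0,0,0],-1],[[-0.04,-0.2,0.03],[0,0,0],-1],[[-0.04,-0.2,0.03],[0,0,0],-1],[[-0.04,-0.18,-0.01],[0,0,0],-1],[[-0.04,-0.18,-0.01],[0,0,0],-1],[[-0.04,-0.18,-0.02],[0,0,0],-1],[[-0.04,-0.18,-0.03],[0,0,0],-1],[[-0.04,-0.175,-0.045],[0,0,0],-1],[[-0.04,-0.175,-0.045],[0,0,0],-1]]'
python3 -m pendant '[[[-0.04,-0.17,-0.065],[0,0,0],-1],[[-0.04,-0.17,-0.065],[0,0,0],-1],[[-0.035,-0.165,-0.08],[0,0,0],-1],[[-0.035,-0.165,-0.08],[0,0,0],-1],[[-0.035,-0.155,-0.095],[0,0,0],-1],[[-0.035,-0.155,-0.095],[0,0,0],-1],[[-0.03,-0.145,-0.11],[0,0,0],-1],[[-0.03,-0.145,-0.11],[0,0,0],-1],[[-0.03,-0.135,-0.125],[0,0,0],-1],[[-0.03,-0.135,-0.125],[0,0,0],-1]]'
python3 -c "
from h import *
print(bot.get_obs()['tool_pos'])
cv2.imwrite('pics/s6.png',cv2.resize(bot.capture('side')[160:320,140:340],None,fx=3.5,fy=3.5,interpolation=cv2.INTER_CUBIC))"
```

```text
time: 17.12
tool_pos: [578.6, 177.7, 204.0]
tcp_rot: [-3.142, 0.0, -1.789]
contact_force: [0.3, 0.7, -0.8]
grip_width: 0.7
finger_force: 0.5
time: 17.95
tool_pos: [568.3, 131.7, 175.2]
tcp_rot: [3.141, 0.0, -1.789]
contact_force: [0.4, 1.9, -0.7]
grip_width: 0.4
finger_force: 0.8
[568.26473283 131.72105029 175.24657802]
```

View pics/s6.png

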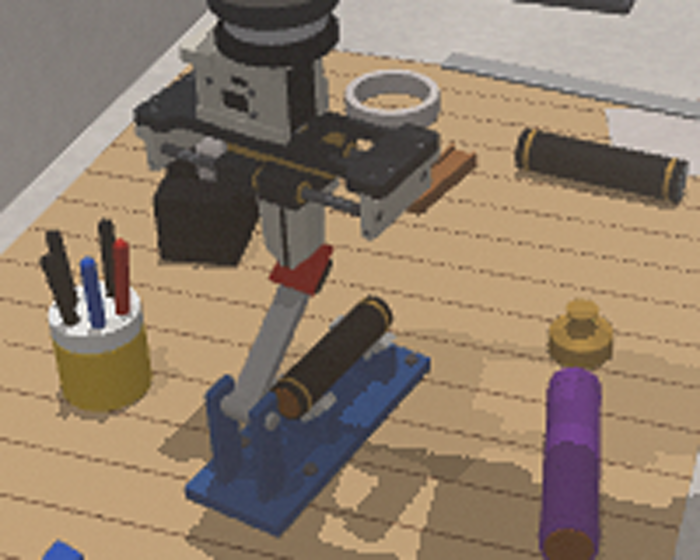

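The arm follows the fingers down, now at about 0.7 rad. I'll continue.

```bash
python3 -m pendant '[[[-0.025,-0.12,-0.14],[0,0,0],-1],[[-0.025,-0.12,-0.14],[0,0,0],-1],[[-0.025,-0.11,-0.15],[0,0,0],-1],[[-0.025,-0.11,-0.15],[0,0,0],-1],[[-0.02,-0.09,-0.16],[0,0,0],-1],[[-0.02,-0.09,-0.16],[0,0,0],-1],[[-0.015,-0.075,-0.17],[0,0,0],-1],[[-0.015,-0.075,-0.17],[0,0,0],-1],[[-0.015,-0.06,-0.175],[0,0,0],-1],[[-0.015,-0.06,-0.175],[0,0,0],-1]]'
python3 -m pendant '[[[-0.01,-0.04,-0.16],[0,0,0],-1],[[-0.01,-0.04,-0.16],[0,0,0],-1],[[0,-0.025,-0.12],[0,0,0],-1],[[0,-0.025,-0.1],[0,0,0],-1],[[0,0,-0.06],[0,0,0],-1],[[0,0,-0.04],[0,0,0],-1],[[0,0,0],[0,0,0],-1],[[0,0,0],[0,0,0],-1],[[0,0,0],[0,0,0],-1],[[0,0,0],[0,0,0],-1]]'
```

```text
time: 18.83
tool_pos: [562.4, 104.6, 127.4]
tcp_rot: [3.142, 0.0, -1.789]
contact_force: [-0.2, 2.1, 0.9]
grip_width: 0.4
finger_force: 1.2
time: 19.67
tool_pos: [561.7, 100.6, 108.8]
tcp_rot: [3.141, -0.0, -1.789]
contact_force: [-1.1, -1.3, 2.4]
grip_width: 0.9
finger_force: 1.0
```

```bash
python3 -m pendant '[[[0,0,-0.03],[0,0,0],-1],[[0,0,-0.03],[0,0,0],-1],[[0,0,-0.03],[0,0,0],-1],[[0,0,0],[0,0,0],-1],[[0,0,0],[0,0,0],-1],[[0,0,0],[0,0,0],-1],[[0,0,0],[0,0,0],-1],[[0,0,0],[0,0,0],-1],[[0,0,0],[0,0,0],-1],[[0,0,0],[0,0,0],-1]]'
```

```text
time: 20.5
tool_pos: [561.9, 100.6, 106.2]
tcp_rot: [-3.141, -0.0, -1.789]
contact_force: [-2.1, -3.2, 5.5]
grip_width: 0.8
finger_force: 2.6
```

```bash
python3 -m pendant '[[[-0.005,-0.02,-0.02],[0,0,0],-1],[[0,0,0],[0,0,0],-1],[[0,0,0],[0,0,0],-1],[[0,0,0],[0,0,0],-1],[[0,0,0],[0,0,0],-1],[[0,0,0],[0,0,0],-1],[[0,0,0],[0,0,0],-1],[[0,0,0],[0,0,0],-1],[[0,0,0],[0,0,0],-1],[[0,0,0],[0,0,0],-1]]'
```

```text
time: 21.33
tool_pos: [561.9, 100.5, 106.1]
tcp_rot: [-3.141, 0.001, -1.789]
contact_force: [-2.7, -1.4, 9.2]
grip_width: 0.6
finger_force: 4.1
```

```bash
python3 -m pendant '[[[-0.01,-0.01,-0.02],[0,0,0],-1],[[0,0,0],[0,0,0],-1],[[0,0,0],[0,0,0],-1],[[0,0,0],[0,0,0],-1],[[0,0,0],[0,0,0],-1],[[0,0,0],[0,0,0],-1],[[0,0,0],[0,0,0],-1],[[0,0,0],[0,0,0],-1],[[0,0,0],[0,0,0],-1],[[0,0,0],[0,0,0],-1]]'
python3 -c "
from h import *
a=bot.capture('side')[160:320,140:340];fs=[]
for i in range(5): bot.capture('side');fs.append(bot.get_obs()['contact_force'])
print(np.mean(fs,0),np.std(fs,0))
cv2.imwrite('pics/s7.png',cv2.resize(a,None,fx=3.5,fy=3.5,interpolation=cv2.INTER_CUBIC))"
```

```text
time: 22.17
tool_pos: [561.8, 100.5, 106.0]
tcp_rot: [-3.14, 0.001, -1.789]
contact_force: [-4.1, -0.2, 11.6]
grip_width: 0.9
finger_force: 5.6
[-3.04274676 -0.22492985 11.45371807] [0.46054658 0.31789268 0.23562253]
```

View pics/s7.png

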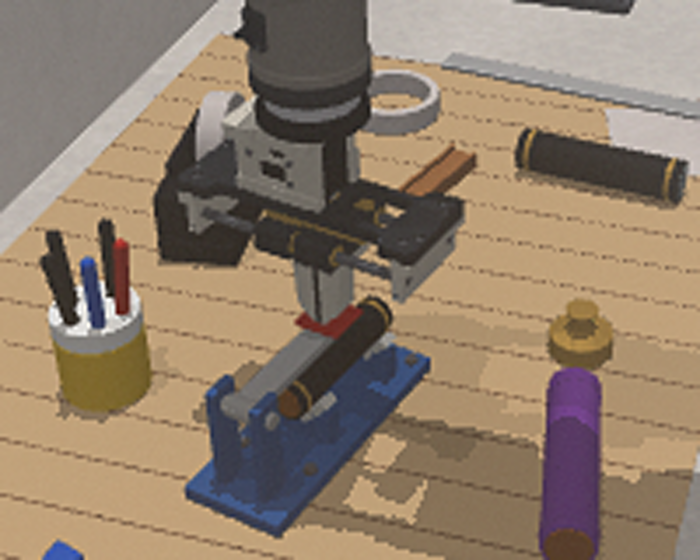

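The arm is level, the shoe is on the barrel and the barrel hasn't moved. I'll add a touch more push and hand in.

```bash
python3 -m pendant '[[[-0.01,0,-0.01],[0,0,0],-1],[[0,0,0],[0,0,0],-1],[[0,0,0],[0,0,0],-1],[[0,0,0],[0,0,0],-1],[[0,0,0],[0,0,0],-1],[[0,0,0],[0,0,0],-1],[[0,0,0],[0,0,0],-1],[[0,0,0],[0,0,0],-1],[[0,0,0],[0,0,0],-1],[[0,0,0],[0,0,0],-1]]'
python3 -c "
from plant import bot
f=bot.get_obs()['contact_force'];print(f)
if 10.8<f[2]<14.5: print(bot.close_job())"
```

```text
time: 23.3
tool_pos: [561.8, 100.5, 106.0]
tcp_rot: [-3.139, 0.001, -1.789]
contact_force: [-2.9, 0.1, 12.3]
grip_width: -0.1
finger_force: 6.2
[-2.88454834  0.08854003 12.26060652]
the job is handed in; nothing more can be done
None
```

The job is handed in: the smaller black barrel lies centred in both notches and was let go while the clamp was open, and the clamp arm is held down on it at its pad with about 12 N, after 23 s of the 64 s allowed.

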